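# Line up the ornamental shogi pieces by height

## Robot

A 6-joint arm with a two-finger parallel gripper is mounted at the origin on the work surface. World frame = base frame: x ahead of the robot, y to its left, z up, the work surface at z = 0. Lengths are in m, angles in degrees, forces in N, time in s.
With the tool pointing down it reaches from about 0.35 to 0.875 m from the base axis. Payload 4.2 kg.
Tool frame: the origin (TCP) lies midway between the tips of the shut fingers; the grasp point (between the pads) lies 19 mm behind it (r.pinch_z is the distance from the TCP to the grasp point, in m); z points along the fingers, y is the line along which they close (so a half turn about z gives the same grasp; the last joint's range is limited). The gripper opens to 87 mm and grips with 3 to 60 N. Pads are 19 mm wide; open, the fingers measure 117 mm over their backs; the gripper's body (75 mm by 190 mm) begins 51 mm behind the grasp point.
Start: joints at [90.103, 22.042, 0.453, 0, -68.411, -14.817], TCP at [0.159, 0.604, 0.223] pointing down, gripper open.
Joint ranges: [-179.83, 179.83], [-69.29, 118.12], [-61.27, 80.66], [-181.25, 117.63], [-171.15, -9.14], [-177.46, 177.46]. Speed limits (degrees/s): [159.86, 159.86, 180, 180, 180, 180].

## Interface

Orientations are given as a 3x3 rotation matrix whose columns are the frame's x, y, z axes.
In Python, from station import r, imaging, models gives the robot as it stands. The module is installed in compiled form; this text tells all that it offers.
- The arm moves only by the tool apply_moves, never from a script. Its argument "moves" is a list of rows, each a list of 2 entries, a list of its own where there are three numbers: the shift along the tool's x, y, z in m, then the turn about the tool's z in degrees. A call has 1 to 5 rows; each row shifts and turns the commanded pose from where the row before left it, along the tool's axes as they then stand; what a row does not reach is not made up. A row lasts 1/12 s, in which the tool goes at most 41.7 mm and 7.16 degrees, less where a joint would pass 70% of its speed; a pose out of reach is approached as far as the arm can. A call is refused whole if a number of a shift passes 0.0417 or a number of a turn 7.16, either way. A call with a gripper value outside its range is refused whole. "hand" is the finger opening in m, from 0 to 0.087, set as the call begins (left out, the last holds). The fingers move at their own pace and stop on an object; the grip force is fixed at half the most. Time passes only in rows, so rows that do not move let the fingers close. It gives the time, the measured TCP pose, the force, the opening and the grip force at its end, in the units of the state.
- r.sense(): the state, without advancing time (a new reading comes with each control period).
- imaging.capture(name): name is "scene" or "top" or "wrist"; returns a dict with "frame" (420x560x3 uint8, blue, green, red), "intrinsics" (3x3 intrinsics, pixels), "eye" and "orientation" of the camera in the world. Camera axes: x right, y down, z forward; pixel columns grow to the right and rows downward; lengths in m; the calibration is good to about 2 mm. A picture is of the moment at which its call begins. There is no depth.
- r.finish_job(): hands the job in; it is judged then, once.
Trained networks look in a picture, given as the dict that the camera call returned (one of the last four; its "shot" number tells which), for a name from the list of things; names that differ only in an ending like _2 or _b are one class to them, and where a whole thing is asked for, a point or a joint stands for the part that bears it (a point fixed in the world has none). Each returns a list of dicts, best first, with "confidence" (0 to 1); they miss things now and then, are a little off and sometimes report something else, mostly with a low value. They report only what shows in the picture. A call takes as long as a camera call. They do not tell look-alikes from the thing itself.
- models.cut_out(picture, target): "region" (420x560 bool, what is visible of it) and "extent" ([left, top, width, height] as shares, 0 to 1, of the picture: columns of its width, rows of its height, round what is visible of it).
- models.place_of(picture, target): "at" ([column, row] as shares, 0 to 1, of the picture: columns of its width, rows of its height: a listed point, or the origin of a listed thing).
The state is a dict: "time_s": time; "joints": joint angles; "joint_velocities": joint speeds; "effort": joint torques, N m; "tcp_pos": TCP position; "ee_rot": TCP orientation; "wrist_force": force on the tool from outside, world axes, zero at the start; "moment": the same for the moment, N m; "gripper_width": opening from 0.0 (shut) to 1.0 (fully open); "gripper_force": force on a finger pad.
Only numpy, scipy, OpenCV 4.12 (cv2) and the standard library are available. Lean on these libraries where they do the work, as an engineer would, in place of code of your own. Each camera call takes 0.05 s, during which the arm holds its last target. There are 200 camera calls.

## Task

The four ornamental shogi pieces have been taken down for dusting. Stand them back upright on the row of four rosewood stands in order of height, one to a stand, with the tallest at the bronze frog's end and the shortest at the blue incense holder's end; set each one centred on its stand, its broad face parallel to the row. Leave the frog and the incense holder where they are.

Things in the scene. Friction and masses are not known exactly. Their poses are not given: they have to be found in the camera images.
- piece_a: the tallest of four ornamental shogi pieces, 98 mm tall: plain honey-brown zelkova, upright thick wedge of five-sided outline (shoulders at 75 mm, pointed top); foot 82 mm wide (y), 31 mm thick (x), thinning to 21 mm at the point, both faces alike; about 125 g, loose, on the hinoki board (60 mm above the work surface). Origin: centre of underside; x out of a face, y along the width, z up.
- piece_b: the second tallest of four ornamental shogi pieces, 84 mm tall: plain honey-brown zelkova, upright thick wedge of five-sided outline (shoulders at 65 mm, pointed top); foot 71 mm wide (y), 28 mm thick (x), thinning to 19 mm at the point, both faces alike; about 83 g, loose, on the hinoki board (60 mm above the work surface). Origin: centre of underside; x out of a face, y along the width, z up.
- piece_c: the third tallest of four ornamental shogi pieces, 70 mm tall: plain honey-brown zelkova, upright thick wedge of five-sided outline (shoulders at 54 mm, pointed top); foot 59 mm wide (y), 25 mm thick (x), thinning to 17 mm at the point, both faces alike; about 52 g, loose, on the hinoki board (60 mm above the work surface). Origin: centre of underside; x out of a face, y along the width, z up.
- piece_d: the shortest of four ornamental shogi pieces, 56 mm tall: plain honey-brown zelkova, upright thick wedge of five-sided outline (shoulders at 43 mm, pointed top); foot 47 mm wide (y), 22 mm thick (x), thinning to 15 mm at the point, both faces alike; about 29 g, loose, on the hinoki board (60 mm above the work surface). Origin: centre of underside; x out of a face, y along the width, z up.
- stand_1: first from the robot's left (+y) of four identical rosewood stands in a straight row, centres 100 mm apart: flat-topped block, 90 mm along the row (y), 54 mm deep (x), 14 mm high, fastened on an 8 mm walnut runner on the hinoki board. Origin: centre of underside, 68 mm above the work surface (its top at 82 mm); x across the row away from the robot, y along it to the left, z up.
- stand_2: second from the robot's left (+y) of four identical rosewood stands in a straight row, centres 100 mm apart: flat-topped block, 90 mm along the row (y), 54 mm deep (x), 14 mm high, fastened on an 8 mm walnut runner on the hinoki board. Origin: centre of underside, 68 mm above the work surface (its top at 82 mm); x across the row away from the robot, y along it to the left, z up.
- stand_3: third from the robot's left (+y) of four identical rosewood stands in a straight row, centres 100 mm apart: flat-topped block, 90 mm along the row (y), 54 mm deep (x), 14 mm high, fastened on an 8 mm walnut runner on the hinoki board. Origin: centre of underside, 68 mm above the work surface (its top at 82 mm); x across the row away from the robot, y along it to the left, z up.
- stand_4: last from the robot's left (+y) of four identical rosewood stands in a straight row, centres 100 mm apart: flat-topped block, 90 mm along the row (y), 54 mm deep (x), 14 mm high, fastened on an 8 mm walnut runner on the hinoki board. Origin: centre of underside, 68 mm above the work surface (its top at 82 mm); x across the row away from the robot, y along it to the left, z up.
- frog: cast bronze paperweight frog, 70 mm long, 66 mm wide, 48 mm high, 0.42 kg, loose, standing on the hinoki board just past one end of the row of stands, about 107 mm from the centre of the nearest stand. Origin: centre of its underside.
- incense_holder: round blue porcelain incense holder, 60 mm in diameter, 40 mm high, 0.16 kg, loose, standing on the hinoki board just past the other end of the row, about 107 mm from the centre of the nearest stand. Origin: centre of its underside.
Things that resemble listed ones, but are neither listed nor needed, are in the scene too. Leave any purple or yellow look-alike of the piece_b alone.

How it is judged:
By the outcome, as a careful person would: the job done as asked, in the order asked, and still so for the second after the job is handed in, with the robot touching nothing.
It also fails if it takes over 102 s, if anything falls off the work surface, if the arm or the gripper's body presses on something with over 40 N, if the wrist force passes 120 N, or if a joint passes its speed limit or range.

## Working session

There is one attempt and no reset: what is moved stays moved. The work goes in short steps, Python scripts to look and compute and a tool call to move; the robot and the scene stay as the last step left them, time stands still between calls to the robot, and variables do not carry over. Pictures are saved under pics/ and viewed, at most 14 in all, crops included, and the job is handed in when it is done.

Besides the shell and the picture viewer there is one more tool, called after "Call:" as name(argument=value, ...), one argument or row to a line, values as JSON. apply_moves: Moves the arm, as the interface text tells. Its arguments: {"type":"object","properties":{"moves":{"type":"array"},"hand":{"type":"number"}},"required":["moves"]}

```bash
mkdir -p pics; cat > h.py <<'E'
import numpy as np, cv2
from station import r, imaging, models
def ray(p,u,v):
    d=p["orientation"]@np.linalg.inv(p["intrinsics"])@np.array([u,v,1.0]); return np.array(p["eye"]),d
def at(p,u,v,z):
    e,d=ray(p,u,v); return e+d*(z-e[2])/d[2]
def proj(p,X):
    c=np.asarray(p["orientation"]).T@(np.asarray(X)-p["eye"]); q=p["intrinsics"]@c; return q[:2]/q[2]
E
python3 - <<'E'
from h import *
ps={}
for n in ["top","scene"]:
    p=imaging.capture(n); cv2.imwrite(f"pics/{n}0.png",p["frame"]); ps[n]=p
    print(n,np.round(p["eye"],3),np.round(p["orientation"],3).tolist())
    for t in ["piece_a","stand_1","frog","incense_holder"]:
        for d in models.cut_out(p,t):
            x,y,w,h=np.array(d["extent"])*[560,420,560,420]
            print(t,round(d["confidence"],2),"box",np.round([x,y,w,h]), d["region"].sum(), np.round(at(p,x+w/2,y+h/2,.08),3))
print(r.sense())
E
```

```text
top [ 0.28  -0.029  1.138] [[0.021, -0.99, 0.137], [-1.0, -0.021, 0.0], [0.003, -0.137, -0.991]]
piece_a 0.66 box [214. 186.  36.  25.] 423 [0.443 0.091 0.08 ]
piece_a 0.65 box [327. 259.  25.  17.] 260 [ 0.261 -0.207  0.08 ]
piece_a 0.63 box [171. 181.  20.  14.] 153 [0.47  0.233 0.08 ]
piece_a 0.61 box [362. 292.  24.  25.] 366 [ 0.163 -0.298  0.08 ]
piece_a 0.56 box [287. 185.  24.  21.] 317 [ 0.454 -0.093  0.08 ]
piece_a 0.56 box [188. 244.  15.  27.] 300 [0.278 0.184 0.08 ]
piece_a 0.49 box [339. 193.  23.  18.] 206 [ 0.439 -0.236  0.08 ]
stand_1 0.79 box [262. 121.  33.  25.] 613 [ 0.631 -0.032  0.08 ]
stand_1 0.63 box [193. 125.  29.  22.] 598 [0.619 0.169 0.08 ]
stand_1 0.62 box [227. 122.  34.  24.] 579 [0.628 0.064 0.08 ]
frog 0.76 box [339. 118.  28.  30.] 499 [ 0.639 -0.246  0.08 ]
frog 0.44 box [340. 191.  19.  18.] 228 [ 0.446 -0.235  0.08 ]
frog 0.29 box [261. 121.  33.  28.] 643 [ 0.627 -0.032  0.08 ]
incense_holder 0.74 box [337. 117.  29.  30.] 547 [ 0.642 -0.242  0.08 ]
incense_holder 0.65 box [158. 130.  20.  22.] 378 [0.604 0.277 0.08 ]
scene [0.829 0.684 0.704] 
[... 1096 characters left out ...]
112839e+01, -1.48150594e+01]), 'joint_velocities': array([-0.0324163 , -0.09957131,  0.05998486,  0.08330469,  0.1332225 ,
       -0.05983131]), 'effort': array([ 5.86889400e-04, -3.90077806e+01,  1.87445408e+01,  4.22069594e+00,
        1.49441790e-02, -4.27738996e-05]), 'tcp_pos': array([0.15868403, 0.60447185, 0.22248162]), 'ee_rot': array([[ 9.67221105e-01, -2.53935687e-01, -2.43807725e-05],
       [-2.53935687e-01, -9.67221096e-01, -1.33046303e-04],
       [ 1.02036068e-05,  1.34876341e-04, -9.99999991e-01]]), 'wrist_force': array([ 0.48137089,  0.42507485, -0.16393276]), 'moment': array([-0.00502608, -0.02772315,  0.03189195]), 'gripper_force': 0.0, 'gripper_width': 1.0008862953397994}
```

```bash
python3 - <<'E'
import cv2
a=cv2.imread("pics/top0.png")[90:330,130:410]; cv2.imwrite("pics/top0c.png",cv2.resize(a,(700,600),interpolation=2))
a=cv2.imread("pics/scene0.png")[90:360,130:430]; cv2.imwrite("pics/scene0c.png",cv2.resize(a,(660,594),interpolation=2))
E
```

```text
(no output)
```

View pics/top0c.png

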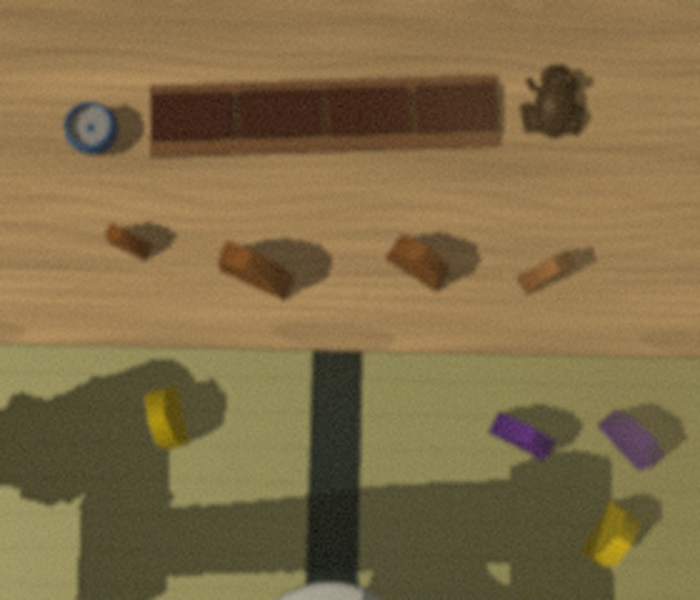

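View pics/scene0c.png

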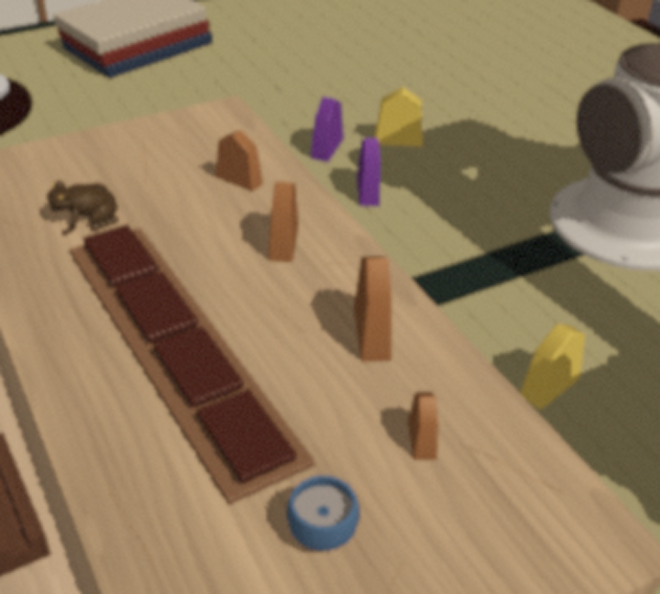

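The top view (crop scale 2.5, origin 130,90) shows the incense holder at the left (+y) end, about px (166,141), and the frog at the right (-y) end, about px (352,131). Four brown pieces stand upright on the board at about px (181,187), (232,197), (297,195) and (352,199). By apparent size these are d, a, b and c from left to right. The purple and yellow look-alikes stand off the board. So the order is d→stand_1, c→stand_2, b→stand_3, a→stand_4. Next I fit the poses.

```bash
cat >> h.py <<'E'
from scipy.optimize import minimize
DIM={'a':(98,75,82,31,21),'b':(84,65,71,28,19),'c':(70,54,59,25,17),'d':(56,43,47,22,15)}
def verts(k,x,y,yaw,z0,s=0.8):
    H,S,W,T,t=np.array(DIM[k])/1e3; ts=T+(t-T)*S/H; P=[]
    for sx in(-1,1):
        P+=[(sx*T/2,q*W/2,0) for q in(-1,1)]+[(sx*ts/2,q*s*W/2,S) for q in(-1,1)]+[(sx*t/2,0,H)]
    P=np.array(P); c,n=np.cos(yaw),np.sin(yaw)
    return P@np.array([[c,-n,0],[n,c,0],[0,0,1]]).T+[x,y,z0]
def sil(p,V):
    q=np.array([proj(p,v) for v in V],np.float32); h=cv2.convexHull(q)
    m=np.zeros(p["frame"].shape[:2],np.uint8)
    cv2.fillConvexPoly(m,np.round(h*64).astype(np.int32),255,cv2.LINE_AA,6); return m/255.
def fit(k,obs,xy,z0=.06,s=.8):
    obs=[(p,cv2.GaussianBlur(m.astype(float),(0,0),1)) for p,m in obs]
    def f(v):
        L=0
        for p,m in obs:
            g=cv2.GaussianBlur(sil(p,verts(k,v[0]/100,v[1]/100,v[2],z0,s)),(0,0),1); L+=((g-m)**2).sum()/m.sum()
        return L
    best=None
    for y0 in np.arange(0,np.pi,np.pi/6):
        o=minimize(f,[xy[0]*100,xy[1]*100,y0],method='Nelder-Mead',options=dict(xatol=.005,fatol=1e-5,initial_simplex=np.array([[xy[0]*100,xy[1]*100,y0]]*4)+np.array([[0,0,0],[1,0,0],[0,1,0],[0,0,.3]])))
        if best is None or o.fun<best.fun: best=o
    return best.x[0]/100,best.x[1]/100,np.degrees(best.x[2])%180,best.fun/len(obs)
E
python3 - <<'E'
from h import *
T=imaging.capture("top");S=imaging.capture("scene")
xy=dict(d=(.47,.233),a=(.443,.091),b=(.454,-.093),c=(.44,-.236)); sc=dict(c=(239,162),b=(260,188),a=(299,230),d=(323,286))
ct=models.cut_out(T,"piece_a"); cs=models.cut_out(S,"piece_a")
def near(cs,uv):
    def ctr(d): x,y,w,h=np.array(d["extent"])*[560,420,560,420]; return np.array([x+w/2,y+h/2])
    d=min(cs,key=lambda d:np.hypot(*(ctr(d)-uv))); return d["region"],np.hypot(*(ctr(d)-uv))
for k in "abcd":
    mt,e1=near(ct,proj(T,[*xy[k],.08])); ms,e2=near(cs,sc[k])
    print(k,round(e1),round(e2),[[kk]+np.round(fit(kk,[(T,mt),(S,ms)],xy[k]),3).tolist() for kk in ("abcd" if k in "ab" else k)])
p=imaging.capture("wrist"); s=r.sense(); R=s["ee_rot"]
print(np.round(p["intrinsics"],1).tolist(), "eye in tool",np.round(R.T@(p["eye"]-s["tcp_pos"]),3), np.round(R.T@p["orientation"],2).tolist())
# stands
m=[]
for d in models.cut_out(T,"stand_1")+models.cut_out(S,"stand_1"): pass
E
```

```text
a 2 1 [['a', 0.443, 0.09, 152.922, 0.048], ['b', 0.443, 0.09, 156.495, 0.05], ['c', 0.444, 0.093, 160.212, 0.177], ['d', 0.445, 0.095, 165.08, 0.34]]
b 1 2 [['a', 0.455, -0.088, 153.11, 0.305], ['b', 0.456, -0.088, 152.184, 0.08], ['c', 0.456, -0.089, 148.682, 0.06], ['d', 0.455, -0.091, 144.445, 0.198]]
c 4 1 [['c', 0.449, -0.232, 28.458, 0.051]]
d 2 60 [['d', 0.473, 0.234, 144.596, 0.764]]
[[324.6, 0.0, 275.0], [0.0, 324.6, 214.5], [0.0, 0.0, 1.0]] eye in tool [ 0.085  0.001 -0.162] [[0.0, -0.95, -0.31], [1.0, 0.0, -0.0], [0.0, -0.31, 0.95]]
```

Call:
apply_moves(
  moves=[
    [[0.028,0.024,-0.0075],0],
    [[0.028,0.024,-0.0075],0],
    [[0.028,0.024,-0.0075],0],
    [[0.028,0.024,-0.0075],0],
    [[0.028,0.024,-0.0075],0],
  ],
)

```text
time_s: 1.27
tcp_pos: [0.2643, 0.4513, 0.2605]
ee_rot: [[0.967, -0.253, 0.0], [-0.253, -0.967, 0.0], [0.0, -0.0, -1.0]]
wrist_force: [0.7, -0.2, -0.1]
gripper_width: 1.003
gripper_force: 0.0
```

Call:
apply_moves(
  moves=[
    [[0.028,0.024,-0.0075],0],
    [[0.028,0.024,-0.0075],0],
    [[0.028,0.024,-0.0075],0],
    [[0.028,0.024,-0.0075],0],
    [[0.028,0.024,-0.0075],0],
  ],
)

```text
time_s: 1.68
tcp_pos: [0.3692, 0.2996, 0.2983]
ee_rot: [[0.967, -0.253, 0.001], [-0.253, -0.967, 0.001], [0.0, -0.001, -1.0]]
wrist_force: [0.2, 0.9, -0.3]
gripper_width: 1.0
gripper_force: 0.0
```

Call:
apply_moves(
  moves=[
    [[0.028,0.024,-0.0075],-2],
    [[0.028,0.024,-0.0075],-2],
    [[0.028,0.024,-0.0075],-2],
    [[0.028,0.024,-0.0075],-2],
    [[0.028,0.024,-0.0075],-2],
  ],
)

```text
time_s: 2.1
tcp_pos: [0.4843, 0.1557, 0.336]
ee_rot: [[0.997, -0.08, 0.001], [-0.08, -0.997, 0.001], [0.001, -0.001, -1.0]]
wrist_force: [0.4, 0.6, 0.2]
gripper_width: 0.998
gripper_force: 0.0
```

Call:
apply_moves(
  moves=[
    [[0.028,0.024,-0.0075],0],
    [[0.028,0.024,-0.0075],0],
    [[0.028,0.024,-0.0075],0],
    [[0.028,0.024,-0.0075],0],
    [[0,0,0],0],
  ],
)

```text
time_s: 2.52
tcp_pos: [0.5911, 0.0486, 0.3651]
ee_rot: [[0.996, -0.088, 0.002], [-0.088, -0.996, -0.001], [0.002, 0.001, -1.0]]
wrist_force: [-0.7, 0.4, 0.4]
gripper_width: 0.999
gripper_force: 0.0
```

```bash
python3 - <<'E'
from h import *
s=r.sense(); print(s["time_s"],s["tcp_pos"],s["ee_rot"][:,0],s["joints"],s["joint_velocities"].max())
p=imaging.capture("wrist"); cv2.imwrite("pics/w1.png",p["frame"])
import pickle; pickle.dump(p,open("w1.pkl","wb"))
for t in ["piece_a","stand_1","frog","incense_holder"]:
    for d in models.cut_out(p,t):
        x,y,w,h=np.array(d["extent"])*[560,420,560,420]
        print(t,round(d["confidence"],2),"box",np.round([x,y,w,h]), d["region"].sum(), np.round(at(p,x+w/2,y+h/2,.082),3))
E
```

```text
2.5167 [0.59109347 0.04857114 0.36508801] [ 0.99612442 -0.08793684  0.00180149] [ 20.3889297   15.4197333   10.80562644   0.1132624  -85.3252909
  64.55689634] 3.981532376013762
piece_a 0.9 box [197. 332.  34.  36.] 879 [0.307 0.174 0.082]
piece_a 0.86 box [347. 237.  60.  43.] 1002 [ 0.451 -0.093  0.082]
piece_a 0.85 box [443. 233.  59.  41.] 1642 [ 0.446 -0.237  0.082]
piece_a 0.81 box [230. 250.  56.  49.] 2281 [0.439 0.087 0.082]
piece_a 0.72 box [144. 245.  33.  34.] 716 [0.473 0.232 0.082]
piece_a 0.28 box [149. 137.  74.  48.] 2621 [0.621 0.168 0.082]
stand_1 0.83 box [150. 138.  72.  46.] 2589 [0.621 0.167 0.082]
stand_1 0.64 box [297. 116.  67.  48.] 2721 [ 0.632 -0.031  0.082]
stand_1 0.62 box [223. 126.  66.  48.] 2722 [0.627 0.07  0.082]
stand_1 0.57 box [372. 103.  69.  49.] 2829 [ 0.638 -0.132  0.082]
frog 0.97 box [455.  82.  69.  64.] 2600 [ 0.647 -0.239  0.082]
incense_holder 0.81 box [ 83. 160.  47.  43.] 1682 [0.602 0.282 0.082]
```

View pics/w1.png

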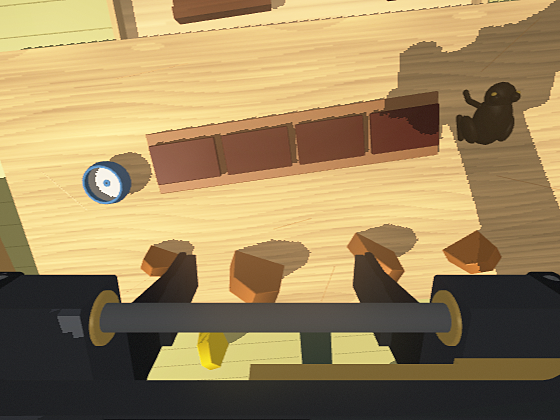

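The wrist view shows all four brown pieces on the board: d at px (160,261), a at (257,275), b at (377,257) and c at (472,251). It also shows the four stands, the frog on the right and the incense holder on the left. I'll refine the fits with this picture and start with piece a.

```bash
python3 - <<'E'
from h import *
p=imaging.capture("wrist");T=imaging.capture("top");S=imaging.capture("scene")
# stands: corners of mask -> min area rect on plane z=.082
for c,n in((p,"wrist"),(T,"top"),(S,"scene")):
    C=[]
    for d in models.cut_out(c,"stand_1"):
        m=d["region"]; ys,xs=np.nonzero(m); P=np.array([at(c,u,v,.082)[:2] for u,v in zip(xs,ys)],np.float32)
        (cx,cy),wh,an=cv2.minAreaRect(P); C.append((cx,cy)); print(n,round(d["confidence"],2),np.round([cx,cy,*wh,an],3))
xy=dict(d=(.472,.234),a=(.443,.09),b=(.456,-.088),c=(.449,-.232))
def pick(c,k):
    uv=proj(c,[*xy[k],.085])
    o=[]
    for d in models.cut_out(c,"piece_a"):
        x,y,w,h=np.array(d["extent"])*[560,420,560,420]; o.append((np.hypot(x+w/2-uv[0],y+h/2-uv[1]),d["region"]))
    o=min(o,key=lambda t:t[0]); return o[1] if o[0]<10 else None
for k in "abcd":
    for name,cs in(("w",[p]),("ws",[p,S]),("ts",[T,S]),("wts",[p,T,S])):
        ob=[(c,pick(c,k)) for c in cs]; ob=[o for o in ob if o[1] is not None]
        if ob: print(k,name,len(ob),np.round(fit(k,ob,xy[k]),3))
E
```

```text
wrist 0.92 [ 0.636 -0.129  0.055  0.092  3.035]
wrist 0.77 [0.621 0.168 0.055 0.092 3.492]
wrist 0.66 [ 0.632 -0.031  0.057  0.092  3.187]
wrist 0.57 [0.626 0.068 0.055 0.092 3.678]
top 0.89 [0.615 0.169 0.061 0.093 2.25 ]
top 0.73 [0.623 0.071 0.056 0.088 1.559]
top 0.62 [ 0.63  -0.028  0.061  0.092  6.359]
scene 0.93 [ 0.636 -0.125  0.056  0.099  2.834]
scene 0.82 [0.62  0.172 0.056 0.096 3.369]
scene 0.81 [0.627 0.074 0.059 0.106 3.458]
scene 0.57 [ 0.631 -0.025  0.056  0.101  2.796]
a w 1 [4.44000e-01 8.90000e-02 1.56021e+02 1.30000e-02]
a ws 2 [4.43000e-01 8.90000e-02 1.53308e+02 4.40000e-02]
a ts 2 [4.42000e-01 9.00000e-02 1.52673e+02 6.10000e-02]
a wts 3 [4.43000e-01 9.00000e-02 1.53473e+02 5.00000e-02]
b w 1 [ 4.58000e-01 -9.10000e-02  1.41929e+02  1.95000e-01]
b ws 2 [ 4.560e-01 -9.100e-02  1.468e+02  1.360e-01]
b ts 2 [ 4.55000e-01 -8.90000e-02  1.48801e+02  3.80000e-02]
b wts 3 [ 4.5600e-01 -9.0000e-02  1.4665e+02  1.1400e-01]
c w 1 [ 0.45  -0.233 26.244  0.027]
c ws 2 [ 0.449 -0.234 16.686  0.068]
c ts 2 [ 0.449 -0.232 28.967  0.087]
c wts 3 [ 0.45  -0.233 29.416  0.073]
d w 1 [4.77000e-01 2.34000e-01 1.46429e+02 1.34000e-01]
d ws 2 [4.75000e-01 2.34000e-01 1.52461e+02 1.01000e-01]
d ts 2 [4.73000e-01 2.34000e-01 1.51867e+02 8.30000e-02]
d wts 3 [4.74000e-01 2.34000e-01 1.52799e+02 1.12000e-01]
```

Call:
apply_moves(
  moves=[
    [[0,0,0],6.9],
    [[0,0,0],6.9],
    [[0,0,0],6.9],
    [[0,0,0],6.9],
    [[0,0,0],6.9],
  ],
)

```text
time_s: 5.08
tcp_pos: [0.5874, 0.0526, 0.3651]
ee_rot: [[0.771, -0.637, 0.0], [-0.637, -0.771, 0.0], [0.0, -0.0, -1.0]]
wrist_force: [0.1, -0.0, -0.0]
gripper_width: 0.997
gripper_force: 0.0
```

Call:
apply_moves(
  moves=[
    [[0,0,0],6.9],
    [[0,0,0],6.9],
    [[0,0,0],6.9],
    [[0,0,0],6.9],
    [[0,0,0],6.9],
  ],
)

```text
time_s: 5.5
tcp_pos: [0.5874, 0.0526, 0.3651]
ee_rot: [[0.275, -0.962, 0.0], [-0.962, -0.275, -0.0], [0.0, -0.0, -1.0]]
wrist_force: [-0.3, -0.4, -0.3]
gripper_width: 1.002
gripper_force: 0.0
```

Call:
apply_moves(
  moves=[
    [[0,0,0],6.9],
    [[0,0,0],6.9],
    [[0,0,0],6.9],
    [[0,0,0],6.9],
    [[0,0,0],6.9],
  ],
)

```text
time_s: 5.92
tcp_pos: [0.5874, 0.0526, 0.3651]
ee_rot: [[-0.318, -0.948, 0.0], [-0.948, 0.318, 0.0], [-0.0, -0.0, -1.0]]
wrist_force: [-0.6, -0.4, 0.2]
gripper_width: 1.003
gripper_force: 0.0
```

Call:
apply_moves(
  moves=[
    [[0,0,0],6.9],
    [[0.006,0.036,0.0],0],
    [[0.006,0.036,0.0],0],
    [[0.006,0.036,0.0],0],
    [[0.006,0.036,0.0],0],
  ],
)

```text
time_s: 6.33
tcp_pos: [0.4454, 0.092, 0.3647]
ee_rot: [[-0.425, -0.905, -0.0], [-0.905, 0.425, -0.0], [0.0, 0.0, -1.0]]
wrist_force: [0.9, 1.8, 1.6]
gripper_width: 1.004
gripper_force: 0.0
```

Call:
apply_moves(
  moves=[
    [[0.0025,0.007,0.03],0],
    [[0,0,0.04],0],
    [[0,0,0.04],0],
    [[0,0,0.03],0],
    [[0,0,0],0],
  ],
)

```text
time_s: 6.75
tcp_pos: [0.4352, 0.091, 0.2194]
ee_rot: [[-0.425, -0.905, -0.012], [-0.905, 0.425, -0.005], [0.009, 0.009, -1.0]]
wrist_force: [-0.3, -0.6, -0.5]
gripper_width: 1.002
gripper_force: 0.0
```

```bash
cat >> h.py <<'E'
def look(k,xy,z0=.06,save=None):
    s=r.sense(); p=imaging.capture("wrist")
    R=s["ee_rot"]; xa=np.degrees(np.arctan2(R[1,0],R[0,0])); print("t",s["time_s"],"tcp",np.round(s["tcp_pos"],4),"xang",round(xa,2),"w",s["gripper_width"])
    uv=proj(p,[*xy,z0+.03]); o=[]
    for d in models.cut_out(p,"piece_a"):
        x,y,w,h=np.array(d["extent"])*[560,420,560,420]; o.append((np.hypot(x+w/2-uv[0],y+h/2-uv[1]),d["confidence"],[x,y,w,h],d["region"]))
    im=p["frame"].copy()
    if o:
        o=min(o,key=lambda t:t[0]); f=fit(k,[(p,o[3])],xy,z0); print(k,"dist",round(o[0]),"conf",round(o[1],2),"box",np.round(o[2]),"fit",np.round(f,4))
        D=R.T@(np.array([f[0],f[1],0])-s["tcp_pos"]); print("tool shift",np.round(D[:2],4),"turn",round((xa-(f[2]-270)+90)%180-90,2))
        cv2.drawContours(im,cv2.findContours((sil(p,verts(k,f[0],f[1],np.radians(f[2]),z0))>.5).astype(np.uint8),0,1)[0],-1,(0,255,0),1)
    if save: cv2.imwrite(f"pics/{save}.png",im)
    return p
E
python3 -c "
from h import *
look('a',(.443,.0895),save='a1')"
```

```text
t 6.75 tcp [0.4352 0.091  0.2194] xang -115.17 w 1.001894656952438
a dist 4 conf 0.68 box [246. 161.  37. 104.] fit [4.434000e-01 8.980000e-02 1.555046e+02 9.500000e-03]
tool shift [-0.0045 -0.0098] turn -0.67
```

View pics/a1.png

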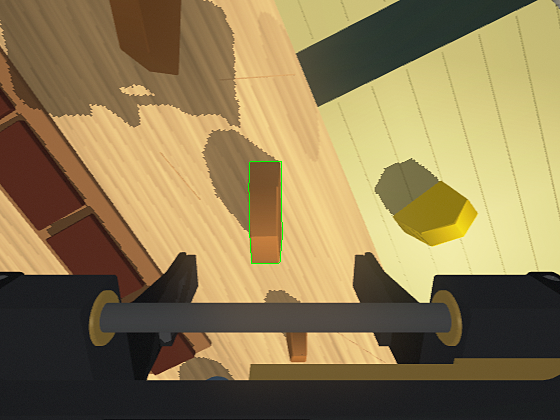

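The fitted outline for a lies squarely on the piece at px (265,213). I'll centre the tool over it and descend.

Call:
apply_moves(
  moves=[
    [[-0.0045,-0.01,0],-0.7],
    [[0,0,0.04],0],
    [[0,0,0.02],0],
    [[0,0,0],0],
    [[0,0,0],0],
  ],
)

```text
time_s: 7.27
tcp_pos: [0.452, 0.093, 0.167]
ee_rot: [[-0.413, -0.911, 0.003], [-0.911, 0.413, 0.0], [-0.001, -0.002, -1.0]]
wrist_force: [1.4, -0.2, -0.1]
gripper_width: 1.002
gripper_force: 0.0
```

```bash
python3 -c "
from h import *
look('a',(.4434,.0898))"
```

```text
t 7.2667 tcp [0.452 0.093 0.167] xang -114.37 w 1.0022339984165078
a dist 7 conf 0.86 box [266. 161.  39. 125.] fit [4.437000e-01 9.000000e-02 1.568115e+02 1.820000e-02]
tool shift [0.0064 0.0068] turn -1.19
```

Call:
apply_moves(
  moves=[
    [[0,0,0],0],
    [[0,0,0],0],
  ],
)

```text
time_s: 7.53
tcp_pos: [0.4515, 0.0931, 0.1669]
ee_rot: [[-0.413, -0.911, 0.003], [-0.911, 0.413, 0.002], [-0.003, -0.002, -1.0]]
wrist_force: [-0.0, 0.2, 0.4]
gripper_width: 0.997
gripper_force: 0.0
```

```bash
python3 -c "
from h import *
look('a',(.4434,.0898))"
```

```text
t 7.5333 tcp [0.4515 0.0931 0.1669] xang -114.39 w 0.9968354639173261
a dist 5 conf 0.92 box [265. 161.  39. 121.] fit [4.438000e-01 8.990000e-02 1.565305e+02 8.400000e-03]
tool shift [0.0065 0.0061] turn -0.92
```

Call:
apply_moves(
  moves=[
    [[0.0065,0.006,0],-0.9],
    [[0,0,0.035],0],
    [[0,0,0.034],0],
    [[0,0,0],0],
    [[0,0,0],0],
  ],
)

```text
time_s: 8.05
tcp_pos: [0.4411, 0.0883, 0.0955]
ee_rot: [[-0.398, -0.917, -0.003], [-0.917, 0.398, -0.003], [0.004, 0.002, -1.0]]
wrist_force: [0.6, 0.3, 1.4]
gripper_width: 0.997
gripper_force: 0.0
```

Call:
apply_moves(
  moves=[
    [[0,0,0],0],
    [[0,0,0],0],
  ],
)

```text
time_s: 8.22
tcp_pos: [0.4436, 0.0898, 0.098]
ee_rot: [[-0.398, -0.917, 0.004], [-0.917, 0.398, 0.002], [-0.003, -0.003, -1.0]]
wrist_force: [0.4, -0.1, 0.7]
gripper_width: 1.004
gripper_force: 0.0
```

```bash
python3 -c "
from h import *
look('a',(.4434,.0898),save='a2')"
```

```text
t 8.2167 tcp [0.4436 0.0898 0.098 ] xang -113.47 w 1.003816719129827
a dist 10 conf 0.9 box [249. 187.  57. 175.] fit [4.434000e-01 8.880000e-02 1.558061e+02 2.451000e-01]
tool shift [0.0013 0.    ] turn 0.72
```

View pics/a2.png

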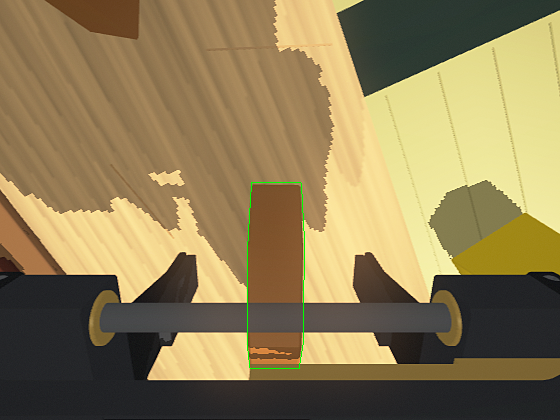

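The piece is centred between the fingers at px col 275, and the outline matches. Now I grip and lift.

Call:
apply_moves(
  hand=0,
  moves=[
    [[0,0,0],0],
    [[0,0,0],0],
    [[0,0,0],0],
    [[0,0,0],0],
    [[0,0,0],0],
  ],
)

```text
time_s: 8.73
tcp_pos: [0.4423, 0.0891, 0.0961]
ee_rot: [[-0.399, -0.917, 0.0], [-0.917, 0.399, 0.0], [-0.0, -0.0, -1.0]]
wrist_force: [-0.1, -0.6, -1.0]
gripper_width: 0.707
gripper_force: 0.0
```

Call:
apply_moves(
  moves=[
    [[0,0,0],0],
    [[0,0,0],0],
    [[0,0,0],0],
    [[0,0,0],0],
    [[0,0,0],0],
  ],
)

```text
time_s: 9.15
tcp_pos: [0.4424, 0.0891, 0.0961]
ee_rot: [[-0.399, -0.917, 0.0], [-0.917, 0.399, -0.0], [-0.0, -0.0, -1.0]]
wrist_force: [1.3, -0.9, 0.6]
gripper_width: 0.326
gripper_force: 0.7
```

Call:
apply_moves(
  moves=[
    [[0,0,-0.01],0],
    [[0,0,-0.03],0],
    [[0,0,-0.04],0],
    [[0,0,-0.02],0],
    [[0,0,0],0],
  ],
)

```text
time_s: 9.57
tcp_pos: [0.4451, 0.0903, 0.2009]
ee_rot: [[-0.398, -0.917, 0.01], [-0.917, 0.398, 0.004], [-0.008, -0.007, -1.0]]
wrist_force: [0.1, 1.0, -1.8]
gripper_width: 0.304
gripper_force: 29.9
```

```bash
cat >> h.py <<'E'
def to(x,y,z,xang):
    s=r.sense(); R=s["ee_rot"]; xa=np.degrees(np.arctan2(R[1,0],R[0,0])); t=(xa-xang+180)%360-180
    a=np.radians(xang); ux=np.array([np.cos(a),np.sin(a)]); uy=np.array([np.sin(a),-np.cos(a)]); d=np.array([x,y])-s["tcp_pos"][:2]
    print("now",np.round(s["tcp_pos"],4),round(xa,2),"| turn first",round(t,2),"then shift",np.round([d@ux,d@uy,s["tcp_pos"][2]-z],4))
E
python3 -c "
from h import *
to(.637,-.129,.188,-86.8)"
```

```text
now [0.4451 0.0903 0.2009] -113.46 | turn first -26.66 then shift [ 0.2297 -0.1794  0.0129]
```

Call:
apply_moves(
  moves=[
    [[0,0,0],-6.7],
    [[0,0,0],-6.7],
    [[0,0,0],-6.7],
    [[0,0,0],-6.6],
    [[0.0285,-0.0225,0],0],
  ],
)

```text
time_s: 9.98
tcp_pos: [0.4636, 0.0639, 0.1951]
ee_rot: [[0.065, -0.998, -0.003], [-0.998, -0.065, 0.001], [-0.001, 0.003, -1.0]]
wrist_force: [-0.2, 2.1, -2.3]
gripper_width: 0.307
gripper_force: 29.9
```

Call:
apply_moves(
  moves=[
    [[0.0285,-0.0225,0],0],
    [[0.0285,-0.0225,0],0],
    [[0.0285,-0.0225,0],0],
    [[0.0285,-0.0225,0],0],
    [[0.0285,-0.0225,0],0],
  ],
)

```text
time_s: 10.4
tcp_pos: [0.5867, -0.0756, 0.1943]
ee_rot: [[0.055, -0.998, -0.003], [-0.998, -0.055, 0.0], [-0.001, 0.003, -1.0]]
wrist_force: [0.7, 0.8, -0.8]
gripper_width: 0.306
gripper_force: 29.9
```

Call:
apply_moves(
  moves=[
    [[0.0285,-0.0225,0],0],
    [[0.0285,-0.0225,0],0],
    [[0,0,0],0],
    [[0,0,0],0],
    [[0,0,0],0],
  ],
)

```text
time_s: 10.82
tcp_pos: [0.6336, -0.1285, 0.1942]
ee_rot: [[0.055, -0.998, -0.003], [-0.998, -0.055, 0.001], [-0.001, 0.003, -1.0]]
wrist_force: [-0.3, 0.2, -1.3]
gripper_width: 0.308
gripper_force: 29.9
```

Call:
apply_moves(
  moves=[
    [[0,0,0],0],
    [[0,0,0],0],
  ],
)

```text
time_s: 10.98
tcp_pos: [0.634, -0.1275, 0.1962]
ee_rot: [[0.057, -0.998, -0.0], [-0.998, -0.057, 0.0], [-0.0, 0.0, -1.0]]
wrist_force: [0.0, -0.2, -1.0]
gripper_width: 0.305
gripper_force: 29.9
```

```bash
python3 - <<'E'
from h import *
to(.637,-.129,.132,-86.8)
s=r.sense(); z=s["tcp_pos"][2]-.038
for dz in (-.006,0,.006): look('a',s["tcp_pos"][:2],z+dz,save='a3' if dz==0 else None)
E
```

```text
now [ 0.634  -0.1275  0.1962] -86.74 | turn first 0.06 then shift [ 0.0016 -0.0029  0.0642]
t 10.9833 tcp [ 0.634  -0.1275  0.1962] xang -86.74 w 0.30458292514055396
a dist 14 conf 0.65 box [248. 187.  62. 174.] fit [ 0.6322 -0.1254  4.7043  0.2138]
tool shift [-0.0022  0.0016] turn -1.44
t 11.0833 tcp [ 0.6343 -0.1276  0.1966] xang -86.74 w 0.3051303573232195
a dist 9 conf 0.57 box [250. 185.  57. 177.] fit [ 0.6327 -0.1277  4.6081  0.2499]
tool shift [-0.      0.0018] turn -1.35
t 11.1833 tcp [ 0.6345 -0.1279  0.1966] xang -86.76 w 0.30265262136637666
a dist 5 conf 0.8 box [248. 187.  59. 174.] fit [ 0.6329 -0.1289  4.6826  0.3327]
tool shift [0.001  0.0017] turn -1.44
```

View pics/a3.png

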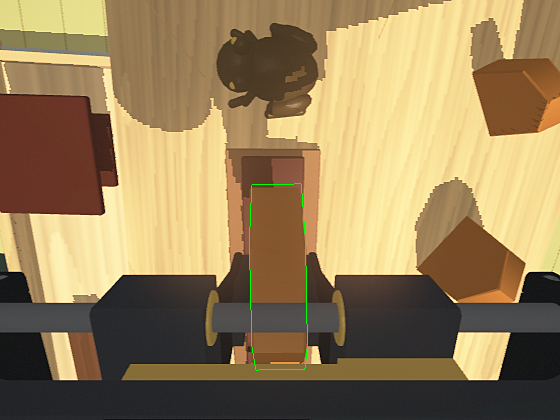

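The piece hangs straight in the fingers (px 275,275) above stand_4, with the frog clear at (268,70). I lower it slowly.

Call:
apply_moves(
  moves=[
    [[0.0012,-0.0025,0.03],0],
    [[0,0,0.025],0],
    [[0,0,0.01],0],
    [[0,0,0.0],0],
    [[0,0,0],0],
  ],
)

```text
time_s: 11.7
tcp_pos: [0.6376, -0.1298, 0.1314]
ee_rot: [[0.056, -0.998, -0.0], [-0.998, -0.056, -0.001], [0.001, 0.0, -1.0]]
wrist_force: [0.0, -0.5, -1.2]
gripper_width: 0.304
gripper_force: 29.9
```

Call:
apply_moves(
  moves=[
    [[0,0,0],0],
    [[0,0,0],0],
    [[0,0,0.004],0],
    [[0,0,0],0],
    [[0,0,0],0],
  ],
)

```text
time_s: 12.12
tcp_pos: [0.6372, -0.1296, 0.1273]
ee_rot: [[0.056, -0.998, 0.0], [-0.998, -0.056, 0.0], [-0.0, -0.0, -1.0]]
wrist_force: [-1.1, -0.3, -1.4]
gripper_width: 0.303
gripper_force: 29.9
```

Call:
apply_moves(
  moves=[
    [[0,0,0.003],0],
    [[0,0,0],0],
    [[0,0,0],0],
  ],
)

```text
time_s: 12.37
tcp_pos: [0.637, -0.1296, 0.1238]
ee_rot: [[0.056, -0.998, -0.001], [-0.998, -0.056, 0.0], [-0.0, 0.001, -1.0]]
wrist_force: [-0.8, 1.4, -0.6]
gripper_width: 0.307
gripper_force: 29.9
```

Call:
apply_moves(
  moves=[
    [[0,0,0.002],0],
    [[0,0,0],0],
    [[0,0,0],0],
  ],
)

```text
time_s: 12.62
tcp_pos: [0.6371, -0.1296, 0.1219]
ee_rot: [[0.056, -0.998, -0.0], [-0.998, -0.056, -0.0], [-0.0, 0.0, -1.0]]
wrist_force: [0.5, 0.2, -1.4]
gripper_width: 0.302
gripper_force: 29.9
```

Call:
apply_moves(
  moves=[
    [[0,0,0.002],0],
    [[0,0,0],0],
    [[0,0,0],0],
  ],
)

```text
time_s: 12.87
tcp_pos: [0.6371, -0.1296, 0.1199]
ee_rot: [[0.056, -0.998, -0.0], [-0.998, -0.056, -0.0], [-0.0, 0.0, -1.0]]
wrist_force: [-0.2, -0.2, -1.1]
gripper_width: 0.306
gripper_force: 29.9
```

Call:
apply_moves(
  moves=[
    [[0,0,0.0015],0],
    [[0,0,0],0],
    [[0,0,0],0],
  ],
)

```text
time_s: 13.12
tcp_pos: [0.6372, -0.1296, 0.1185]
ee_rot: [[0.056, -0.998, -0.0], [-0.998, -0.056, 0.0], [-0.0, 0.0, -1.0]]
wrist_force: [-0.6, -0.3, -0.8]
gripper_width: 0.304
gripper_force: 29.9
```

Call:
apply_moves(
  moves=[
    [[0,0,0.001],0],
    [[0,0,0],0],
    [[0,0,0],0],
  ],
)

```text
time_s: 13.37
tcp_pos: [0.6373, -0.1296, 0.1183]
ee_rot: [[0.056, -0.998, 0.001], [-0.998, -0.056, -0.0], [0.0, -0.001, -1.0]]
wrist_force: [-1.3, 1.0, 2.1]
gripper_width: 0.304
gripper_force: 29.9
```

Call:
apply_moves(
  moves=[
    [[0,0,0.001],0],
    [[0,0,0],0],
    [[0,0,0],0],
  ],
)

```text
time_s: 13.62
tcp_pos: [0.6374, -0.1296, 0.1182]
ee_rot: [[0.056, -0.998, 0.001], [-0.998, -0.056, -0.001], [0.001, -0.001, -1.0]]
wrist_force: [-2.7, 2.4, 6.7]
gripper_width: 0.303
gripper_force: 30.0
```

Contact came at the expected height (the foot is 36 mm below the TCP). I release, lift and go to b.

Call:
apply_moves(
  hand=0.087,
  moves=[
    [[0,0,0],0],
    [[0,0,0],0],
    [[0,0,0],0],
    [[0,0,0],0],
    [[0,0,0],0],
  ],
)

```text
time_s: 14.03
tcp_pos: [0.6371, -0.1296, 0.1161]
ee_rot: [[0.055, -0.998, -0.001], [-0.998, -0.055, 0.0], [-0.0, 0.001, -1.0]]
wrist_force: [-0.1, -0.1, 0.3]
gripper_width: 0.605
gripper_force: 0.0
```

Call:
apply_moves(
  moves=[
    [[0,0,0],0],
    [[0,0,-0.022],0],
    [[0,0,-0.035],0],
    [[0,0,-0.035],0],
    [[0,0,0],0],
  ],
)

```text
time_s: 14.45
tcp_pos: [0.6414, -0.1306, 0.2173]
ee_rot: [[0.057, -0.998, 0.015], [-0.998, -0.057, -0.003], [0.004, -0.015, -1.0]]
wrist_force: [2.2, -0.2, 2.5]
gripper_width: 0.957
gripper_force: 0.0
```

Call:
apply_moves(
  moves=[
    [[0,0,0],7],
    [[0,0,0],7],
    [[0,0,0],7],
    [[0,0,0],7],
    [[0,0,0],7],
  ],
)

```text
time_s: 14.87
tcp_pos: [0.6372, -0.1296, 0.2083]
ee_rot: [[-0.532, -0.847, 0.0], [-0.847, 0.532, 0.0], [-0.0, -0.0, -1.0]]
wrist_force: [-0.3, 0.1, -0.1]
gripper_width: 1.002
gripper_force: 0.0
```

Call:
apply_moves(
  moves=[
    [[0.0125,0.035,0],0],
    [[0.0125,0.035,0],0],
    [[0.0125,0.035,0],0],
    [[0.0125,0.035,0],0],
    [[0.0125,0.035,0],0],
  ],
)

```text
time_s: 15.28
tcp_pos: [0.4538, -0.0903, 0.2081]
ee_rot: [[-0.527, -0.85, -0.0], [-0.85, 0.527, -0.0], [0.0, 0.0, -1.0]]
wrist_force: [0.3, -0.2, 0.8]
gripper_width: 1.002
gripper_force: 0.0
```

Call:
apply_moves(
  moves=[
    [[0,0,0],0],
    [[0,0,0],0],
    [[0,0,0],0],
    [[0,0,0],0],
    [[0,0,0],0],
  ],
)

```text
time_s: 15.7
tcp_pos: [0.4568, -0.0905, 0.2084]
ee_rot: [[-0.527, -0.85, 0.0], [-0.85, 0.527, -0.0], [-0.0, -0.0, -1.0]]
wrist_force: [1.7, 0.4, 0.4]
gripper_width: 1.001
gripper_force: 0.0
```

```bash
python3 - <<'E'
from h import *
p=look('b',(.456,-.090),save='b1')
look('c',(.456,-.090))
E
```

```text
t 15.7 tcp [ 0.4568 -0.0905  0.2084] xang -121.84 w 1.0006073390714956
b dist 3 conf 0.86 box [262. 167.  30.  91.] fit [ 4.569000e-01 -8.950000e-02  1.476879e+02  1.650000e-02]
tool shift [-0.0009  0.0005] turn 0.48
t 15.8 tcp [ 0.4564 -0.0906  0.2082] xang -121.84 w 0.9956469700164564
c dist 2 conf 0.62 box [261. 165.  32.  93.] fit [ 4.554000e-01 -9.140000e-02  1.474978e+02  1.506000e-01]
tool shift [0.0012 0.0003] turn 0.67
```

View pics/b1.png

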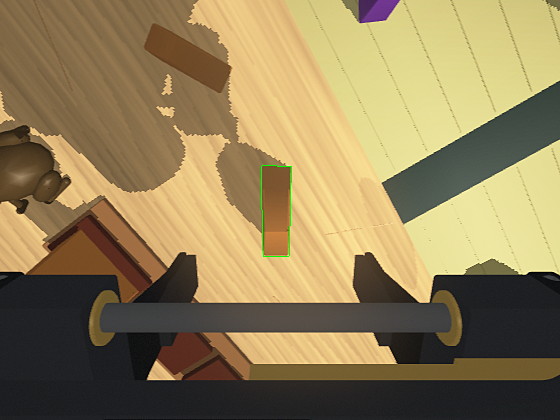

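b is confirmed: the b fit residual is 0.017 against 0.15 for c, and the outline lies on the piece at px (277,212). I descend and grip.

Call:
apply_moves(
  moves=[
    [[-0.001,0.0005,0.03],0.5],
    [[0,0,0.04],0],
    [[0,0,0.035],0],
    [[0,0,0.017],0],
    [[0,0,0],0],
  ],
)

```text
time_s: 16.32
tcp_pos: [0.4526, -0.0897, 0.0826]
ee_rot: [[-0.535, -0.845, -0.01], [-0.845, 0.535, -0.001], [0.006, 0.008, -1.0]]
wrist_force: [-0.2, -0.0, 0.4]
gripper_width: 1.002
gripper_force: 0.0
```

Call:
apply_moves(
  hand=0,
  moves=[
    [[0,0,0],0],
    [[0,0,0],0],
    [[0,0,0],0],
    [[0,0,0],0],
    [[0,0,0],0],
  ],
)

```text
time_s: 16.73
tcp_pos: [0.4564, -0.0892, 0.0877]
ee_rot: [[-0.535, -0.845, 0.003], [-0.845, 0.535, 0.0], [-0.002, -0.002, -1.0]]
wrist_force: [-0.4, 0.0, -0.8]
gripper_width: 0.706
gripper_force: 0.0
```

Call:
apply_moves(
  moves=[
    [[0,0,0],0],
    [[0,0,0],0],
    [[0,0,0],0],
    [[0,0,0],0],
    [[0,0,0],0],
  ],
)

```text
time_s: 17.15
tcp_pos: [0.4557, -0.0894, 0.0866]
ee_rot: [[-0.534, -0.845, -0.0], [-0.845, 0.534, -0.0], [0.0, 0.0, -1.0]]
wrist_force: [-0.5, 0.7, 0.1]
gripper_width: 0.327
gripper_force: 0.0
```

Call:
apply_moves(
  moves=[
    [[0,0,0],0],
    [[0,0,0],0],
    [[0,0,0],0],
  ],
)

```text
time_s: 17.4
tcp_pos: [0.4558, -0.0894, 0.0866]
ee_rot: [[-0.535, -0.845, 0.0], [-0.845, 0.535, -0.0], [-0.0, -0.0, -1.0]]
wrist_force: [1.1, -0.2, 0.0]
gripper_width: 0.274
gripper_force: 30.0
```

Call:
apply_moves(
  moves=[
    [[0,0,-0.02],0],
    [[0,0,-0.03],0],
    [[0,0,-0.03],0],
    [[0,0,0],-7],
    [[0,0,0],-7],
  ],
)

```text
time_s: 17.82
tcp_pos: [0.4567, -0.0892, 0.1684]
ee_rot: [[-0.309, -0.951, 0.004], [-0.951, 0.309, 0.001], [-0.002, -0.004, -1.0]]
wrist_force: [-0.7, 0.2, -0.9]
gripper_width: 0.28
gripper_force: 29.9
```

Call:
apply_moves(
  moves=[
    [[0,0,0],-7],
    [[0,0,0],-7],
    [[0,0,0],-7.1],
    [[-0.01,-0.0355,0],-0.4],
    [[-0.01,-0.0355,0],0],
  ],
)

```text
time_s: 18.23
tcp_pos: [0.5248, -0.0659, 0.1667]
ee_rot: [[0.055, -0.998, -0.001], [-0.998, -0.055, 0.0], [-0.0, 0.001, -1.0]]
wrist_force: [0.3, -0.0, 1.0]
gripper_width: 0.284
gripper_force: 29.9
```

Call:
apply_moves(
  moves=[
    [[-0.01,-0.0355,0],0],
    [[-0.01,-0.0355,0],0],
    [[-0.01,-0.0355,0],0],
    [[0,0,0],0],
    [[0,0,0],0],
  ],
)

```text
time_s: 18.65
tcp_pos: [0.6308, -0.0291, 0.1645]
ee_rot: [[0.056, -0.998, -0.003], [-0.998, -0.056, -0.0], [-0.0, 0.003, -1.0]]
wrist_force: [0.5, -0.1, -0.4]
gripper_width: 0.276
gripper_force: 29.9
```

Call:
apply_moves(
  moves=[
    [[0,0,0],0],
    [[0,0,0],0],
    [[0,0,0],0],
  ],
)

```text
time_s: 18.9
tcp_pos: [0.6292, -0.0302, 0.167]
ee_rot: [[0.055, -0.998, -0.0], [-0.998, -0.055, 0.0], [-0.0, 0.0, -1.0]]
wrist_force: [-0.8, 0.1, -0.3]
gripper_width: 0.277
gripper_force: 29.9
```

```bash
python3 - <<'E'
from h import *
to(.6315,-.029,.1086,-86.8)
s=r.sense(); look('b',s["tcp_pos"][:2],s["tcp_pos"][2]-.0266,save='b3')
E
```

```text
now [ 0.6292 -0.0302  0.167 ] -86.84 | turn first -0.04 then shift [-0.0011 -0.0024  0.0584]
t 18.9 tcp [ 0.6292 -0.0302  0.167 ] xang -86.84 w 0.2768195560816195
b dist 8 conf 0.56 box [252. 200.  50. 165.] fit [ 0.6288 -0.0304  3.2316  0.2366]
tool shift [0.0001 0.0003] turn -0.07
```

View pics/b3.png

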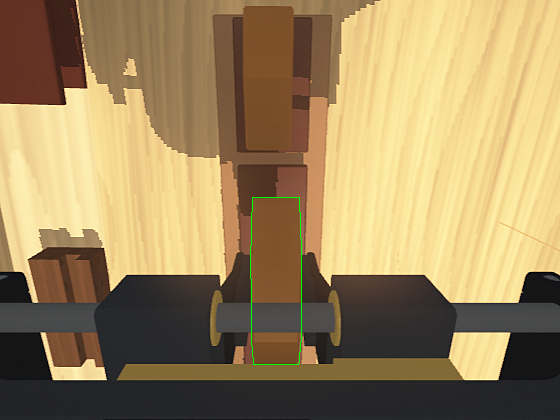

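a stands upright on stand_4 (px 268,80), and b hangs straight over stand_3. I lower b.

Call:
apply_moves(
  moves=[
    [[-0.001,-0.0025,0.03],0],
    [[0,0,0.02],0],
    [[0,0,0.006],0],
    [[0,0,0],0],
    [[0,0,0],0],
  ],
)

```text
time_s: 19.42
tcp_pos: [0.6329, -0.0288, 0.1114]
ee_rot: [[0.056, -0.998, 0.001], [-0.998, -0.056, -0.0], [0.0, -0.001, -1.0]]
wrist_force: [0.5, -0.1, -0.8]
gripper_width: 0.281
gripper_force: 29.9
```

Call:
apply_moves(
  moves=[
    [[0,0,0],0],
    [[0,0,0],0],
    [[0,0,0.0015],0],
    [[0,0,0],0],
    [[0,0,0],0],
  ],
)

```text
time_s: 19.83
tcp_pos: [0.6326, -0.0287, 0.1091]
ee_rot: [[0.056, -0.998, 0.0], [-0.998, -0.056, 0.0], [-0.0, -0.0, -1.0]]
wrist_force: [-0.2, -0.7, -0.4]
gripper_width: 0.276
gripper_force: 29.9
```

Call:
apply_moves(
  moves=[
    [[0,0,0.0015],0],
    [[0,0,0],0],
    [[0,0,0],0],
  ],
)

```text
time_s: 20.08
tcp_pos: [0.6329, -0.0287, 0.1086]
ee_rot: [[0.056, -0.998, 0.001], [-0.998, -0.056, -0.0], [0.0, -0.001, -1.0]]
wrist_force: [-0.9, 0.9, 5.0]
gripper_width: 0.279
gripper_force: 30.1
```

Call:
apply_moves(
  hand=0.087,
  moves=[
    [[0,0,0],0],
    [[0,0,0],0],
    [[0,0,0],0],
    [[0,0,0],0],
    [[0,0,0],0],
  ],
)

```text
time_s: 20.5
tcp_pos: [0.6325, -0.0287, 0.1071]
ee_rot: [[0.055, -0.998, -0.001], [-0.998, -0.055, -0.0], [0.0, 0.001, -1.0]]
wrist_force: [0.7, -1.0, -0.3]
gripper_width: 0.572
gripper_force: 0.0
```

Call:
apply_moves(
  moves=[
    [[0,0,0],0],
    [[0,0,-0.022],0],
    [[0,0,-0.035],0],
    [[0,0,-0.035],0],
    [[0,0,0],0],
  ],
)

```text
time_s: 20.92
tcp_pos: [0.637, -0.0288, 0.2081]
ee_rot: [[0.057, -0.998, 0.015], [-0.998, -0.057, -0.0], [0.001, -0.015, -1.0]]
wrist_force: [0.4, -0.2, 1.8]
gripper_width: 0.946
gripper_force: 0.0
```

Call:
apply_moves(
  moves=[
    [[0,0,0],-6.1],
    [[0,0,0],-6.1],
    [[0,0,0],-6.1],
    [[0,0,0],-6.1],
    [[0.0137,0.0367,0],0],
  ],
)

```text
time_s: 21.33
tcp_pos: [0.6098, -0.055, 0.1985]
ee_rot: [[0.471, -0.882, 0.003], [-0.882, -0.471, 0.0], [0.001, -0.002, -1.0]]
wrist_force: [1.0, -0.5, 0.6]
gripper_width: 1.001
gripper_force: 0.0
```

Call:
apply_moves(
  moves=[
    [[0.0137,0.0367,0],0],
    [[0.0137,0.0367,0],0],
    [[0.0137,0.0367,0],0],
    [[0.0137,0.0367,0],0],
    [[0.0137,0.0367,0],0],
  ],
)

```text
time_s: 21.75
tcp_pos: [0.4741, -0.2045, 0.1996]
ee_rot: [[0.464, -0.886, 0.001], [-0.886, -0.464, -0.0], [0.0, -0.0, -1.0]]
wrist_force: [0.6, -0.5, 0.9]
gripper_width: 1.0
gripper_force: 0.0
```

Call:
apply_moves(
  moves=[
    [[0.0137,0.0367,0],0],
    [[0,0,0],0],
    [[0,0,0],0],
    [[0,0,0],0],
    [[0,0,0],0],
  ],
)

```text
time_s: 22.17
tcp_pos: [0.4502, -0.2322, 0.1996]
ee_rot: [[0.464, -0.886, 0.001], [-0.886, -0.464, -0.0], [0.0, -0.0, -1.0]]
wrist_force: [0.4, 0.1, -0.6]
gripper_width: 0.997
gripper_force: 0.0
```

```bash
python3 - <<'E'
from h import *
p=look('c',(.4495,-.233),save='c1')
E
```

```text
t 22.1667 tcp [ 0.4502 -0.2322  0.1996] xang -62.36 w 0.9969509749390891
c dist 1 conf 0.9 box [259. 175.  31.  74.] fit [ 4.49500e-01 -2.32900e-01  2.94707e+01  1.14000e-02]
tool shift [0.0002 0.001 ] turn -1.83
```

View pics/c1.png

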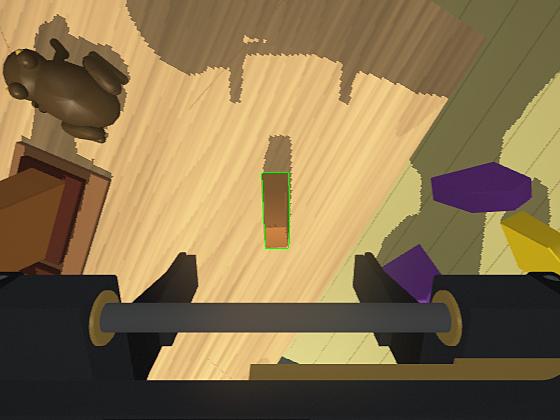

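c is confirmed and centred at px (275,211), with the fit residual at 0.011. I descend and grip.

Call:
apply_moves(
  moves=[
    [[0,0.001,0.03],-1.8],
    [[0,0,0.04],0],
    [[0,0,0.035],0],
    [[0,0,0.018],0],
    [[0,0,0],0],
  ],
)

```text
time_s: 22.68
tcp_pos: [0.4458, -0.2316, 0.0722]
ee_rot: [[0.491, -0.871, -0.01], [-0.871, -0.491, 0.002], [-0.007, 0.007, -1.0]]
wrist_force: [0.2, 1.0, -0.3]
gripper_width: 1.0
gripper_force: 0.0
```

Call:
apply_moves(
  hand=0,
  moves=[
    [[0,0,0],0],
    [[0,0,0],0],
    [[0,0,0],0],
    [[0,0,0],0],
    [[0,0,0],0],
  ],
)

```text
time_s: 23.1
tcp_pos: [0.4493, -0.2332, 0.0778]
ee_rot: [[0.491, -0.871, 0.003], [-0.871, -0.491, -0.001], [0.002, -0.002, -1.0]]
wrist_force: [0.1, 0.5, 0.6]
gripper_width: 0.704
gripper_force: 0.0
```

Call:
apply_moves(
  moves=[
    [[0,0,0],0],
    [[0,0,0],0],
    [[0,0,0],0],
    [[0,0,0],0],
    [[0,0,0],0],
  ],
)

```text
time_s: 23.52
tcp_pos: [0.4484, -0.2331, 0.0766]
ee_rot: [[0.491, -0.871, 0.0], [-0.871, -0.491, -0.0], [0.0, -0.0, -1.0]]
wrist_force: [0.6, -0.1, -0.1]
gripper_width: 0.326
gripper_force: 0.0
```

Call:
apply_moves(
  moves=[
    [[0,0,0],0],
    [[0,0,0],0],
    [[0,0,0],0],
    [[0,0,0],0],
  ],
)

```text
time_s: 23.85
tcp_pos: [0.4485, -0.2331, 0.0765]
ee_rot: [[0.491, -0.871, 0.0], [-0.871, -0.491, -0.0], [0.0, -0.0, -1.0]]
wrist_force: [0.3, -0.4, -0.3]
gripper_width: 0.255
gripper_force: 29.9
```

```bash
python3 -c "
from h import *
to(.626,.070,.16,-86.8)"
```

```text
now [ 0.4485 -0.2331  0.0765] -60.61 | turn first 26.19 then shift [-0.2927 -0.1941 -0.0835]
```

Call:
apply_moves(
  moves=[
    [[0,0,-0.02],0],
    [[0,0,-0.035],0],
    [[0,0,-0.035],0],
    [[0,0,-0.035],0],
    [[0,0,0],6.5],
  ],
)

```text
time_s: 24.27
tcp_pos: [0.4525, -0.2346, 0.2092]
ee_rot: [[0.389, -0.921, 0.014], [-0.921, -0.389, -0.005], [0.01, -0.011, -1.0]]
wrist_force: [1.1, 0.1, 0.8]
gripper_width: 0.255
gripper_force: 29.9
```

Call:
apply_moves(
  moves=[
    [[0,0,0],6.5],
    [[0,0,0],6.5],
    [[0,0,0],6.7],
    [[-0.029,-0.0195,0],0],
    [[-0.029,-0.0195,0],0],
  ],
)

```text
time_s: 24.68
tcp_pos: [0.4836, -0.1733, 0.2014]
ee_rot: [[0.052, -0.999, -0.0], [-0.999, -0.052, 0.0], [-0.0, 0.0, -1.0]]
wrist_force: [1.3, -1.0, 0.3]
gripper_width: 0.254
gripper_force: 29.9
```

Call:
apply_moves(
  moves=[
    [[-0.029,-0.0195,0],0],
    [[-0.029,-0.0195,0],0],
    [[-0.029,-0.0195,0],0],
    [[-0.029,-0.0195,0],0],
    [[-0.029,-0.0195,0],0],
  ],
)

```text
time_s: 25.1
tcp_pos: [0.5738, -0.0212, 0.2014]
ee_rot: [[0.056, -0.998, -0.001], [-0.998, -0.056, 0.0], [-0.0, 0.001, -1.0]]
wrist_force: [0.6, -0.0, -0.8]
gripper_width: 0.26
gripper_force: 29.9
```

Call:
apply_moves(
  moves=[
    [[-0.029,-0.0195,0],0],
    [[-0.029,-0.0195,0],0],
    [[-0.029,-0.0195,0],0],
    [[0,0,0.02],0],
    [[0,0,0.03],0],
  ],
)

```text
time_s: 25.52
tcp_pos: [0.6299, 0.0699, 0.1534]
ee_rot: [[0.059, -0.998, 0.007], [-0.998, -0.059, 0.002], [-0.001, -0.007, -1.0]]
wrist_force: [0.2, 0.8, -0.6]
gripper_width: 0.254
gripper_force: 29.9
```

Call:
apply_moves(
  moves=[
    [[0,0,0],0],
    [[0,0,0],0],
    [[0,0,0],0],
    [[0,0,0],0],
    [[0,0,0],0],
  ],
)

```text
time_s: 25.93
tcp_pos: [0.6279, 0.0671, 0.1536]
ee_rot: [[0.055, -0.998, 0.003], [-0.998, -0.055, 0.001], [-0.001, -0.003, -1.0]]
wrist_force: [0.8, 0.6, 0.2]
gripper_width: 0.259
gripper_force: 29.9
```

```bash
python3 - <<'E'
from h import *
to(.6265,.070,.0985,-86.8)
s=r.sense(); look('c',s["tcp_pos"][:2],s["tcp_pos"][2]-.0165,save='c3')
E
```

```text
now [0.6279 0.0671 0.1536] -86.84 | turn first -0.04 then shift [-0.003   0.0013  0.0551]
t 25.9333 tcp [0.6279 0.0671 0.1536] xang -86.84 w 0.2593405275983028
c dist 1 conf 0.77 box [253. 213.  44. 140.] fit [0.6276 0.066  3.008  0.2697]
tool shift [0.0012 0.0009] turn 0.16
```

View pics/c3.png

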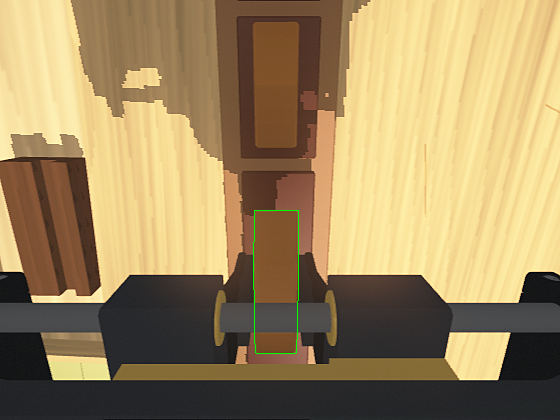

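b stands centred on stand_3 (px 275,85) to within about 3 mm. I'll check the stand centres from this close picture.

```bash
python3 - <<'E'
from h import *
p=look('b',(.633,-.029),.082)
T=imaging.capture("top");S=imaging.capture("scene")
for c in (p,T,S):
  for d in models.cut_out(c,"stand_1"):
    ys,xs=np.nonzero(d["region"]); P=np.array([at(c,u,v,.082)[:2] for u,v in zip(xs,ys)],np.float32)
    (cx,cy),wh,an=cv2.minAreaRect(P); print(round(d["confidence"],2),np.round([cx,cy,*wh,an],3), np.round([d["extent"][0]*560,d["extent"][1]*420]))
for k,xy in(('a',(.637,-.129)),('b',(.633,-.029))):
  for c in(T,S):
    uv=proj(c,[*xy,.12]); o=[]
    for d in models.cut_out(c,"piece_a"):
        x,y,w,h=np.array(d["extent"])*[560,420,560,420]; o.append((np.hypot(x+w/2-uv[0],y+h/2-uv[1]),d["region"]))
    o=min(o,key=lambda t:t[0]); print(k,round(o[0]),np.round(fit(k,[(c,o[1])],xy,.082),4))
cv2.imwrite("pics/sc.png",cv2.resize(S["frame"][130:350,130:400],(736,600),interpolation=2))
# runner edges in wrist picture: rows 100..300
f=p["frame"].astype(int)
for row in (60,100,140,190):
    print(row,[np.round(at(p,u,row,.082)[:2],4).tolist() for u in (238,275,322)])
E
```

```text
t 26.0333 tcp [0.6275 0.0671 0.153 ] xang -86.84 w 0.25360425068831005
b dist 4 conf 0.84 box [251.  21.  50. 130.] fit [ 0.6327 -0.0283  3.1392  0.0099]
tool shift [0.0957 0.0005] turn 0.02
0.98 [ 0.631 -0.03   0.054  0.089  3.105] [237.  17.]
0.97 [0.627 0.057 0.054 0.066 3.194] [240. 171.]
0.96 [0.62  0.179 0.053 0.032 3.282] [249. 333.]
0.66 [ 0.628 -0.028  0.056  0.088  1.478] [258. 121.]
0.62 [0.624 0.064 0.053 0.073 1.559] [233. 126.]
0.62 [ 0.615 -0.13   0.019  0.088  3.603] [300. 137.]
0.95 [0.626 0.075 0.055 0.1   2.759] [197. 244.]
0.86 [0.62  0.173 0.056 0.096 3.395] [221. 266.]
0.79 [ 0.646 -0.023  0.034  0.099 12.068] [183. 217.]
a 1 [ 6.368000e-01 -1.263000e-01  1.772101e+02  8.000000e-02]
a 4 [ 6.406000e-01 -1.439000e-01  1.682411e+02  2.693700e+00]
b 2 [ 0.6311 -0.0267  5.8072  0.079 ]
b 7 [ 6.368000e-01 -2.890000e-02  1.668684e+02  5.620000e-01]
60 [[0.6583, -0.0478], [0.6341, -0.0491], [0.6034, -0.0508]]
100 [[0.6578, -0.0231], [0.6327, -0.0245], [0.601, -0.0263]]
140 [[0.6572, 0.0034], [0.6313, 0.002], [0.5983, 0.0001]]
190 [[0.6565, 0.0395], [0.6293, 0.0379], [0.5947, 0.036]]
```

View pics/sc.png

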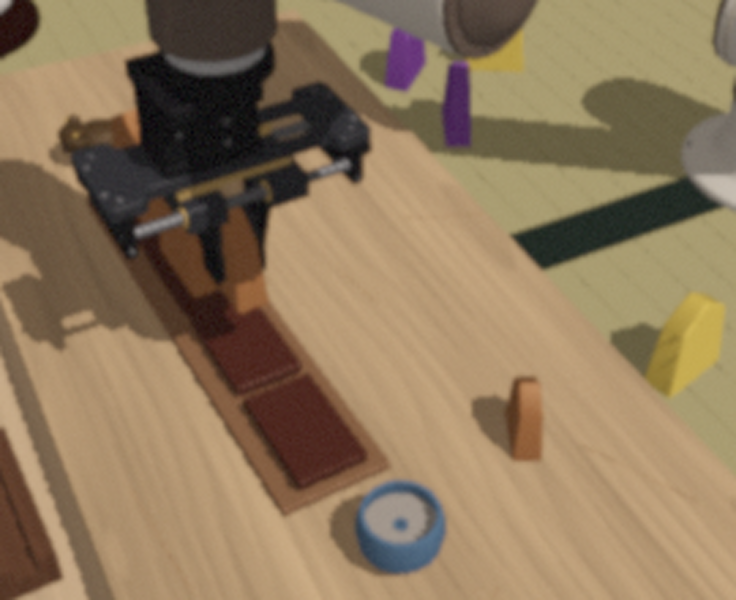

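The scene shows c held above stand_2, stand_1 still empty, and d and the incense holder untouched. I lower c.

Call:
apply_moves(
  moves=[
    [[-0.0027,0.0027,0.03],0],
    [[0,0,0.018],0],
    [[0,0,0.004],0],
    [[0,0,0],0],
    [[0,0,0],0],
  ],
)

```text
time_s: 27.0
tcp_pos: [0.6245, 0.0699, 0.0997]
ee_rot: [[0.056, -0.998, 0.0], [-0.998, -0.056, -0.0], [0.0, -0.0, -1.0]]
wrist_force: [0.2, 1.0, 0.3]
gripper_width: 0.255
gripper_force: 29.9
```

Call:
apply_moves(
  moves=[
    [[0,0,0],0],
    [[0,0,0],0],
    [[0,0,0.0015],0],
    [[0,0,0],0],
    [[0,0,0],0],
  ],
)

```text
time_s: 27.42
tcp_pos: [0.6244, 0.0698, 0.0982]
ee_rot: [[0.056, -0.998, 0.0], [-0.998, -0.056, 0.0], [-0.0, -0.0, -1.0]]
wrist_force: [0.1, 0.3, 0.2]
gripper_width: 0.256
gripper_force: 29.9
```

Call:
apply_moves(
  moves=[
    [[0,0,0.001],0],
    [[0,0,0],0],
    [[0,0,0],0],
  ],
)

```text
time_s: 27.67
tcp_pos: [0.6244, 0.0698, 0.0981]
ee_rot: [[0.056, -0.998, 0.001], [-0.998, -0.056, -0.0], [0.0, -0.001, -1.0]]
wrist_force: [-0.9, -0.4, 5.8]
gripper_width: 0.255
gripper_force: 30.1
```

Call:
apply_moves(
  hand=0.087,
  moves=[
    [[0,0,0],0],
    [[0,0,0],0],
    [[0,0,0],0],
    [[0,0,0],0],
    [[0,0,0],0],
  ],
)

```text
time_s: 28.08
tcp_pos: [0.624, 0.0698, 0.0966]
ee_rot: [[0.055, -0.998, -0.001], [-0.998, -0.055, -0.0], [0.0, 0.001, -1.0]]
wrist_force: [-0.9, -0.4, -0.5]
gripper_width: 0.549
gripper_force: 0.0
```

Call:
apply_moves(
  moves=[
    [[0,0,0],0],
    [[0,0,-0.02],0],
    [[0,0,-0.035],0],
    [[0,0,-0.035],0],
    [[0,0,0],0],
  ],
)

```text
time_s: 28.5
tcp_pos: [0.6286, 0.0704, 0.1954]
ee_rot: [[0.057, -0.998, 0.015], [-0.998, -0.057, 0.002], [-0.001, -0.015, -1.0]]
wrist_force: [0.6, -0.3, 1.7]
gripper_width: 0.93
gripper_force: 0.0
```

Call:
apply_moves(
  moves=[
    [[0,0,0],6.6],
    [[0,0,0],6.6],
    [[0,0,0],6.7],
    [[0,0,0],6.7],
    [[0,0,0],6.7],
  ],
)

```text
time_s: 28.92
tcp_pos: [0.6241, 0.0698, 0.1868]
ee_rot: [[-0.507, -0.862, 0.0], [-0.862, 0.507, 0.0], [-0.0, 0.0, -1.0]]
wrist_force: [-0.6, 0.3, 0.3]
gripper_width: 0.999
gripper_force: 0.0
```

Call:
apply_moves(
  moves=[
    [[-0.011,0.0355,0],0],
    [[-0.011,0.0355,0],0],
    [[-0.011,0.0355,0],0],
    [[-0.011,0.0355,0],0],
    [[-0.011,0.0355,0],0],
  ],
)

```text
time_s: 29.33
tcp_pos: [0.497, 0.2074, 0.1869]
ee_rot: [[-0.502, -0.865, 0.0], [-0.865, 0.502, 0.0], [-0.0, -0.0, -1.0]]
wrist_force: [1.5, 1.2, 0.1]
gripper_width: 0.998
gripper_force: 0.0
```

Call:
apply_moves(
  moves=[
    [[-0.011,0.0355,0],0],
    [[0,0,0],0],
    [[0,0,0],0],
    [[0,0,0],0],
    [[0,0,0],0],
  ],
)

```text
time_s: 29.75
tcp_pos: [0.4736, 0.2333, 0.187]
ee_rot: [[-0.503, -0.864, 0.0], [-0.864, 0.503, -0.0], [0.0, -0.0, -1.0]]
wrist_force: [-0.5, -0.5, 0.3]
gripper_width: 1.001
gripper_force: 0.0
```

```bash
python3 - <<'E'
from h import *
p=look('d',(.473,.234),save='d1')
E
```

```text
t 29.75 tcp [0.4736 0.2333 0.187 ] xang -120.18 w 1.0011689221672144
d dist 4 conf 0.62 box [261. 180.  27.  68.] fit [4.753000e-01 2.344000e-01 1.541397e+02 2.730000e-02]
tool shift [-0.0019 -0.0008] turn -4.32
```

View pics/d1.png

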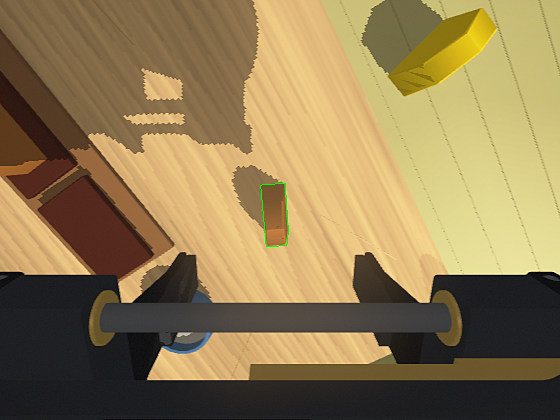

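d is under the gripper at px (274,213), with the incense holder well clear. I descend and grip.

Call:
apply_moves(
  moves=[
    [[-0.0015,-0.0008,0.03],-2.5],
    [[0,0,0.036],0],
    [[0,0,0.033],0],
    [[0,0,0.016],0],
    [[0,0,0],0],
  ],
)

```text
time_s: 30.27
tcp_pos: [0.4727, 0.2318, 0.0678]
ee_rot: [[-0.466, -0.885, -0.007], [-0.885, 0.466, -0.006], [0.009, 0.004, -1.0]]
wrist_force: [-0.2, -0.2, -0.3]
gripper_width: 1.003
gripper_force: 0.0
```

Call:
apply_moves(
  hand=0,
  moves=[
    [[0,0,0],0],
    [[0,0,0],0],
    [[0,0,0],0],
    [[0,0,0],0],
    [[0,0,0],0],
  ],
)

```text
time_s: 30.68
tcp_pos: [0.4751, 0.2351, 0.0733]
ee_rot: [[-0.463, -0.886, 0.002], [-0.886, 0.463, 0.002], [-0.002, -0.001, -1.0]]
wrist_force: [0.3, 1.2, 0.2]
gripper_width: 0.708
gripper_force: 0.0
```

Call:
apply_moves(
  moves=[
    [[0,0,0],0],
    [[0,0,0],0],
    [[0,0,0],0],
    [[0,0,0],0],
    [[0,0,0],0],
  ],
)

```text
time_s: 31.1
tcp_pos: [0.4745, 0.2347, 0.0721]
ee_rot: [[-0.463, -0.886, -0.0], [-0.886, 0.463, -0.0], [0.0, 0.0, -1.0]]
wrist_force: [0.7, 0.2, -0.2]
gripper_width: 0.329
gripper_force: 0.0
```

Call:
apply_moves(
  moves=[
    [[0,0,0],0],
    [[0,0,0],0],
    [[0,0,0],0],
    [[0,0,0],0],
  ],
)

```text
time_s: 31.43
tcp_pos: [0.4744, 0.2347, 0.072]
ee_rot: [[-0.464, -0.886, -0.0], [-0.886, 0.464, -0.0], [0.0, 0.0, -1.0]]
wrist_force: [0.1, 0.2, -0.4]
gripper_width: 0.227
gripper_force: 29.9
```

```bash
python3 -c "
from h import *
to(.6205,.170,.155,-86.8)
look('d',(.475,.234),save='d2')"
```

```text
now [0.4744 0.2347 0.072 ] -117.62 | turn first -30.82 then shift [ 0.0728 -0.1422 -0.083 ]
t 31.4333 tcp [0.4744 0.2347 0.072 ] xang -117.62 w 0.22688452208748594
d dist 6 conf 0.67 box [256. 224.  38. 114.] fit [  0.4744   0.2345 152.6769   0.3392]
tool shift [ 0.0002 -0.    ] turn -0.29
```

Call:
apply_moves(
  moves=[
    [[0,0,-0.018],0],
    [[0,0,-0.03],0],
    [[0,0,-0.035],0],
    [[0,0,0],-6.2],
    [[0,0,0],-6.2],
  ],
)

```text
time_s: 31.95
tcp_pos: [0.4756, 0.2357, 0.1576]
ee_rot: [[-0.257, -0.966, 0.004], [-0.966, 0.257, 0.004], [-0.005, -0.003, -1.0]]
wrist_force: [-0.5, -0.2, -0.4]
gripper_width: 0.221
gripper_force: 29.9
```

Call:
apply_moves(
  moves=[
    [[0,0,0],-6.2],
    [[0,0,0],-6.1],
    [[0,0,0],-6.1],
    [[0.0146,-0.0284,0],0],
    [[0.0146,-0.0284,0],0],
  ],
)

```text
time_s: 32.37
tcp_pos: [0.5327, 0.209, 0.1555]
ee_rot: [[0.059, -0.998, 0.0], [-0.998, -0.059, 0.0], [-0.0, -0.0, -1.0]]
wrist_force: [-0.2, 0.5, -0.2]
gripper_width: 0.228
gripper_force: 29.9
```

Call:
apply_moves(
  moves=[
    [[0.0146,-0.0284,0],0],
    [[0.0146,-0.0284,0],0],
    [[0.0144,-0.0284,0],0],
    [[0,0,0],0],
    [[0,0,0],0],
  ],
)

```text
time_s: 32.78
tcp_pos: [0.621, 0.1688, 0.1538]
ee_rot: [[0.053, -0.999, -0.002], [-0.999, -0.053, -0.001], [0.0, 0.002, -1.0]]
wrist_force: [-0.6, 0.3, -0.5]
gripper_width: 0.223
gripper_force: 29.9
```

Call:
apply_moves(
  moves=[
    [[0,0,0.02],0],
    [[0,0,0.02],0],
    [[0,0,0],0],
    [[0,0,0],0],
    [[0,0,0],0],
  ],
)

```text
time_s: 33.2
tcp_pos: [0.6205, 0.1705, 0.1163]
ee_rot: [[0.057, -0.998, 0.001], [-0.998, -0.057, 0.0], [-0.0, -0.001, -1.0]]
wrist_force: [1.3, 0.8, -0.1]
gripper_width: 0.225
gripper_force: 29.9
```

Call:
apply_moves(
  moves=[
    [[0,0,0],0],
    [[0,0,0],0],
  ],
)

```text
time_s: 33.37
tcp_pos: [0.6208, 0.1705, 0.1166]
ee_rot: [[0.056, -0.998, 0.002], [-0.998, -0.056, 0.001], [-0.001, -0.002, -1.0]]
wrist_force: [-0.0, 0.2, 0.8]
gripper_width: 0.228
gripper_force: 29.9
```

```bash
python3 - <<'E'
from h import *
to(.620,.170,.094,-86.8)
s=r.sense(); p=look('d',s["tcp_pos"][:2],s["tcp_pos"][2]-.012,save='d3')
for d in models.cut_out(p,"stand_1"):
    ys,xs=np.nonzero(d["region"]); P=np.array([at(p,u,v,.082)[:2] for u,v in zip(xs,ys)],np.float32)
    (cx,cy),wh,an=cv2.minAreaRect(P); print(round(d["confidence"],2),np.round([cx,cy,*wh,an],3))
look('c',(.6245,.07),.082)
E
```

```text
now [0.6208 0.1705 0.1166] -86.78 | turn first 0.02 then shift [0.0004 0.0009 0.0226]
t 33.3667 tcp [0.6208 0.1705 0.1166] xang -86.78 w 0.22752438783430382
d dist 8 conf 0.58 box [258. 222.  38. 117.] fit [0.6205 0.1701 3.2926 0.3476]
tool shift [0.0004 0.0007] turn -0.07
0.63 [0.626 0.072 0.054 0.084 3.047]
0.59 [0.621 0.154 0.056 0.063 1.369]
t 33.5167 tcp [0.6206 0.1701 0.1159] xang -86.81 w 0.22473540490880942
c dist 5 conf 0.35 box [223.   1. 108. 163.] fit [0.6346 0.083  4.5912 0.7758]
tool shift [ 0.0879 -0.009 ] turn -1.4
```

View pics/d3.png

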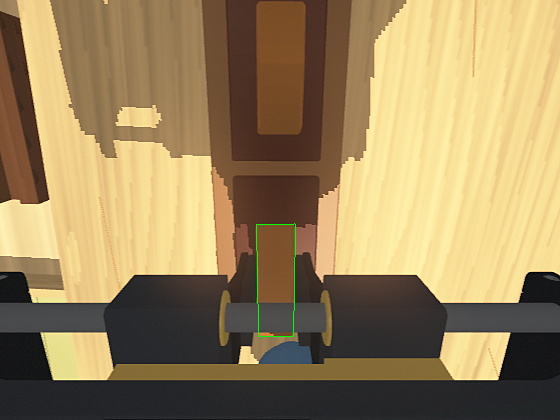

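c stands centred on stand_2 (px 281,68), and d is over stand_1. I lower d.

Call:
apply_moves(
  moves=[
    [[0.0003,0.0003,0.015],0],
    [[0,0,0.006],0],
    [[0,0,0],0],
    [[0,0,0],0],
    [[0,0,0],0],
  ],
)

```text
time_s: 34.03
tcp_pos: [0.6199, 0.1695, 0.0938]
ee_rot: [[0.055, -0.998, -0.0], [-0.998, -0.055, -0.0], [0.0, 0.0, -1.0]]
wrist_force: [-0.3, -0.1, -0.5]
gripper_width: 0.228
gripper_force: 29.9
```

Call:
apply_moves(
  moves=[
    [[0,0,0.001],0],
    [[0,0,0],0],
    [[0,0,0],0],
  ],
)

```text
time_s: 34.28
tcp_pos: [0.62, 0.1695, 0.0938]
ee_rot: [[0.056, -0.998, 0.0], [-0.998, -0.056, -0.0], [0.0, -0.0, -1.0]]
wrist_force: [-2.8, -0.7, 5.2]
gripper_width: 0.227
gripper_force: 30.1
```

Call:
apply_moves(
  moves=[
    [[0,0,0.001],0],
    [[0,0,0],0],
    [[0,0,0],0],
  ],
)

```text
time_s: 34.53
tcp_pos: [0.62, 0.1695, 0.0937]
ee_rot: [[0.056, -0.998, 0.0], [-0.998, -0.056, -0.0], [0.0, -0.0, -1.0]]
wrist_force: [-3.5, -0.6, 9.5]
gripper_width: 0.228
gripper_force: 30.2
```

Call:
apply_moves(
  hand=0.087,
  moves=[
    [[0,0,0],0],
    [[0,0,0],0],
    [[0,0,0],0],
    [[0,0,0],0],
    [[0,0,0],0],
  ],
)

```text
time_s: 34.95
tcp_pos: [0.62, 0.1695, 0.0915]
ee_rot: [[0.055, -0.998, -0.001], [-0.998, -0.055, -0.0], [0.0, 0.001, -1.0]]
wrist_force: [-0.5, 0.2, -0.5]
gripper_width: 0.52
gripper_force: 0.0
```

Call:
apply_moves(
  moves=[
    [[0,0,0],0],
    [[0,0,-0.02],0],
    [[0,0,-0.035],0],
    [[0,0,-0.035],0],
    [[0,0,-0.035],0],
  ],
)

```text
time_s: 35.37
tcp_pos: [0.6198, 0.1694, 0.2181]
ee_rot: [[0.056, -0.998, -0.001], [-0.998, -0.056, -0.001], [0.001, 0.001, -1.0]]
wrist_force: [0.6, 0.2, 0.0]
gripper_width: 0.9
gripper_force: 0.0
```

Call:
apply_moves(
  moves=[
    [[-0.03,0.025,-0.01],0],
    [[-0.03,0.025,-0.01],0],
    [[-0.03,0.025,-0.01],0],
    [[-0.03,0.025,-0.01],0],
    [[0,0,0],0],
  ],
)

```text
time_s: 35.78
tcp_pos: [0.5109, 0.2883, 0.2598]
ee_rot: [[0.062, -0.998, 0.003], [-0.998, -0.062, 0.004], [-0.004, -0.004, -1.0]]
wrist_force: [0.9, -1.1, 0.2]
gripper_width: 0.997
gripper_force: 0.0
```

Call:
apply_moves(
  moves=[
    [[0,0,0],0],
    [[0,0,0],0],
    [[0,0,0],0],
  ],
)

```text
time_s: 36.03
tcp_pos: [0.5138, 0.283, 0.2563]
ee_rot: [[0.054, -0.999, -0.001], [-0.999, -0.054, -0.001], [0.001, 0.001, -1.0]]
wrist_force: [0.2, 0.3, -0.6]
gripper_width: 1.002
gripper_force: 0.0
```

```bash
python3 - <<'E'
from h import *
T=imaging.capture("top");S=imaging.capture("scene")
for k,xy in(('a',(.637,-.129)),('b',(.633,-.029)),('c',(.6245,.07)),('d',(.62,.17))):
  ob=[]
  for c in(T,S):
    uv=proj(c,[*xy,.12]); o=[]
    for d in models.cut_out(c,"piece_a"):
        x,y,w,h=np.array(d["extent"])*[560,420,560,420]; o.append((np.hypot(x+w/2-uv[0],y+h/2-uv[1]),d["region"]))
    o=min(o,key=lambda t:t[0])
    if o[0]<12: ob.append((c,o[1]))
  if ob: print(k,len(ob),np.round(fit(k,ob,xy,.082),4))
for t in("frog","incense_holder"):
  d=models.cut_out(S,t)[0]; print(t,np.round(np.array(d["extent"])*[560,420,560,420]))
a=np.vstack([cv2.resize(T["frame"][100:170,140:390],(800,224),interpolation=2),cv2.resize(S["frame"][140:345,60:460],(730,374),interpolation=2)[:, :730]] if 0 else [cv2.resize(T["frame"][100:170,140:390],(700,196),interpolation=2),cv2.resize(S["frame"][140:345,120:480],(700,399),interpolation=2)])
cv2.imwrite("pics/end.png",a)
E
```

```text
a 2 [ 6.364000e-01 -1.282000e-01  1.780136e+02  8.920000e-02]
b 2 [ 0.6313 -0.0278  0.2885  0.065 ]
c 1 [6.224000e-01 6.800000e-02 1.773673e+02 3.190000e-02]
d 2 [6.181000e-01 1.689000e-01 1.778196e+02 4.300000e-02]
frog [149. 173.  23.  24.]
incense_holder [260. 309.  33.  33.]
```

View pics/end.png

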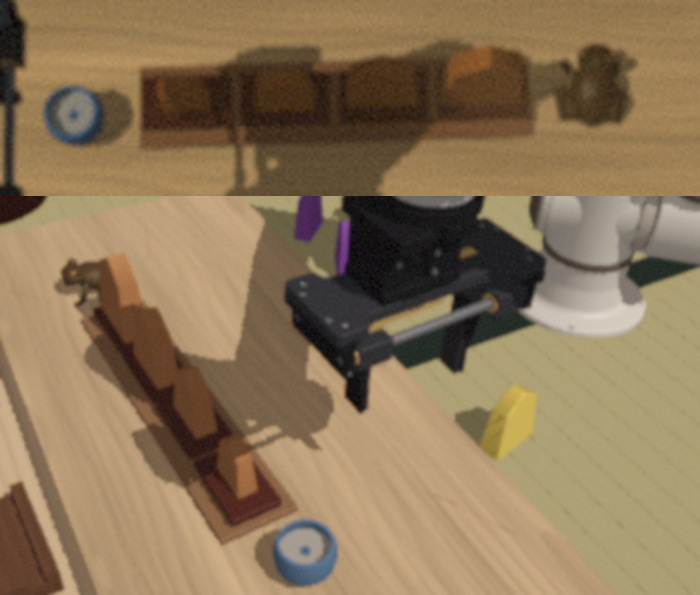

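All four pieces stand upright in order, a by the frog and d by the incense holder. Both ornaments are where they were, and the arm is clear.

```bash
python3 -c "
from station import r
print(r.finish_job())"
```

```text
the job is handed in; nothing more can be done
None
```

The job is handed in: the four pieces stand upright on the stands in height order, tallest (a) at the frog's end and shortest (d) at the incense holder's, each within about 3 mm of its stand's centre, after about 36 s of robot time.

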